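# Seat the drill-guide saddle on its hidden stop pin and hold it down

## Task

Take the drill-guide saddle with the blue handle and set it astride the narrow raised rail of the jig, with the middle of the saddle over the red marks. From there slide it along the rail, away from the marks and towards the longer end, with its cheeks staying astride, until its hidden socket drops over the stop pin; then press it down against the spring pads until the plate lies flush on the rail, and finish while still holding it pressed down there. Do not disturb the glue bottle, hammer, screwdriver or offcut.

Things in the scene. Friction and masses are not known exactly. Their poses are not given: they have to be found in the camera images.
- saddle: Dark wooden plate 160 (x) x 75 (y) x 18 mm with a cheek 10 mm thick and 26 mm deep under each long edge, 55 mm clear between them. Origin midway between the cheeks, level with their feet; z up. Plate underside at z = 26 mm, top at 44 mm. Same either way round; 0.2 to 0.4 kg. It starts standing on the table on its cheeks.
- handle (a point): Centre of the blue handle block in the middle of the saddle's top, 60 (x) x 30 (y) x 45 mm high; this point is 66.5 mm above saddle's origin, the handle's top 89 mm. The two steel drill bushes on the plate, 55 mm either side, are 3 mm high.
- socket (a point): Middle of the saddle plate's underside, 26 mm above saddle's origin, same axes: the mouth of the round socket, 15 mm across and 18 mm deep, that fits over the stop pin. It cannot be seen from above.
- rail: The jig, fixed to the table: plywood baseboard 280 (x) x 150 (y) x 12 mm with a narrow plain wooden rail 250 (x) x 50 (y) mm along its middle, its top 67 mm above the table. Origin at the centre of the underside; x runs along the rail, from the red marks towards the stop pin; z up.
- rail_top (a point): Centre of the rail's top face, 67 mm above rail's origin, same axes. The plate is flush when socket is at z = 0 here.
- marks (a point): Point on the middle of the rail's top face, level with the red marks: 35 mm from rail_top towards -x of the rail. The marks are red stripes 30 mm wide (along x) on the baseboard, one each side of the rail.
- pin_zone (a point): Middle of the stretch of rail top where the stop pin stands, 12.5 mm from rail_top along +x. Pin: upright steel, 12 mm thick, 14 mm tall, top 5 mm tapering to 6 mm, on the rail's centre line, up to 12.5 mm either way from here along the rail, differing each time. Look for it before covering it, or feel for it: the saddle rides on its tip and sinks only where the socket meets it.
- pads (a point): Midway between two white spring pads, 20 mm across, on the rail top's centre line 52.5 mm either side of this point (this point: 12.5 mm from rail_top along +x). They stand 6 mm above the rail top, so a saddle dropped on the pin rests on them 6 mm high. Together they push up 6 N at first touch, rising to 12 N when flush.
- glue: yellow glue bottle with a red cap, 60 mm across and 150 mm tall, standing; origin at the centre of its foot. A bystander.
- hammer: hammer with a black handle, 300 mm long, lying flat beyond the jig. A bystander.
- driver: screwdriver with an orange handle, 210 mm long, lying flat near the robot's base. A bystander.
- offcut: offcut of reddish-brown wood, 110 x 60 x 30 mm, lying flat; origin at the centre of its underside. A bystander.
Things that resemble listed ones, but are neither listed nor needed, are in the scene too. Of the things that look like the saddle, take the one that is farthest to the robot's right at the start.

How it is judged:
On the way, in this order (a step that is already met when the one before it is completed fails the run):
1. the saddle is astride the rail with its middle over the red marks (x of socket in the frame of rail_top between -0.05 and -0.02 m and y of socket in the frame of rail_top between -0.007 and 0.007 m and z of socket in the frame of rail_top between 0.002 and 0.024 m and angle between the x axis of saddle and the x axis of rail, either way round below 0.15 rad and angle between the z axis of saddle and the z axis of rail, either way round below 0.25 rad), for 0.2 s.
2. still astride, it has slid past the marks towards the pin (x of socket in the frame of rail_top between -0.0195 and -0.006 m and y of socket in the frame of rail_top between -0.007 and 0.007 m and z of socket in the frame of rail_top between 0.002 and 0.024 m and angle between the x axis of saddle and the x axis of rail, either way round below 0.15 rad and angle between the z axis of saddle and the z axis of rail, either way round below 0.25 rad), for 0.02 s.
3. it has dropped over the pin (x of socket in the frame of rail_top between -0.005 and 0.03 m and y of socket in the frame of rail_top between -0.004 and 0.004 m and z of socket in the frame of rail_top below 0.009 m), for 0.1 s.
At the end, for the whole second after the job is handed in: The fingers bear on the saddle (over 2 N) and hold it still (under 20 mm/s), over the pin (-5 to 30 mm along the rail from its middle, within 4 mm of its centre line and 7 degrees of its line), the plate's middle within 2.5 mm of flush and level to 2 degrees (x of socket in the frame of rail_top between -0.005 and 0.03 m and y of socket in the frame of rail_top between -0.004 and 0.004 m and z of socket in the frame of rail_top between -0.003 and 0.0025 m and angle between the x axis of saddle and the x axis of rail, either way round below 0.12 rad and angle between the z axis of saddle and the z axis of rail, either way round below 0.035 rad and contact force between the fingers and saddle above 2 N and linear speed of saddle below 0.02 m/s); the arm keeps its last pose, push and grip.
It fails at once if the glue bottle is moved by more than 30 mm (distance of glue from where it was at the start of the episode above 0.03 m).
It fails at once if the hammer is moved by more than 30 mm (distance of hammer from where it was at the start of the episode above 0.03 m).
It fails at once if the screwdriver is moved by more than 30 mm (distance of driver from where it was at the start of the episode above 0.03 m).
It fails at once if the offcut is moved by more than 30 mm (distance of offcut from where it was at the start of the episode above 0.03 m).
It also fails if it takes over 56 s, if anything falls off the work surface, if the arm or the gripper's body presses on something with over 40 N, if the wrist force passes 120 N, or if a joint passes its speed limit or range.

## Robot

A 7-joint arm with a two-finger parallel gripper is mounted at the origin on the work surface. World frame = base frame: x ahead of the robot, y to its left, z up, the work surface at z = 0. Lengths are in m, angles in rad, forces in N, time in s.
With the tool pointing down it reaches from about 0.425 to 1.025 m from the base axis. Payload 3.6 kg.
Tool frame: the origin (TCP) lies at the very end of the fingers, on their centre line; the grasp point (between the pads) lies 19 mm behind it; z points along the fingers, y is the line along which they close (so a half turn about z gives the same grasp; the last joint's range is limited). The gripper opens to 85 mm and grips with 20 to 120 N. Pads are 22 mm wide; open, the fingers measure 114 mm over their backs; the gripper's body (76 mm by 85 mm) begins 54 mm behind the grasp point. The pads swing forward as they close: fully open they stand 13 mm farther back than shut.
Start: joints at [-1.3, 0.591, 0.048, 1.609, -0.033, 0.943, -0.034], TCP at [0.259, 0.677, 0.231] pointing down, gripper open.
Joint ranges: [-2.69, 2.69], [-0.47, 2.24], [-1.27, 1.36], [0.19, 2.51], [-1.53, 4.68], [0.08, 2.07], [-3.09, 3.09]. Speed limits (rad/s): [2.57, 2.57, 3.14, 3.14, 3.14, 3.14, 3.14].

## Interface

Orientations are given as a unit quaternion [w, x, y, z].
In Python, from bench import env gives the robot as it stands.
- The arm moves only by the tool play_rows, never from a script. Its argument "targets" is a list that holds one entry, the list of rows, each a list of 7 numbers: the opening, from -1 (shut) to 1 (fully open), so that 0 is half open, then the shift along the tool's x, y, z in mm, then the turn, a rotation vector about the tool's x, y, z in degrees. A call has 1 to 5 rows; each row is the pose to reach, as a shift and turn from the pose commanded when the call began, along the tool's axes at that moment; what a row does not reach only later rows make up. A row lasts 1/10 s, in which the tool goes at most 50 mm and 8.59 degrees, less where a joint would pass 70% of its speed; a pose out of reach is approached as far as the arm can. A call with a gripper value outside its range is refused whole. The fingers move at their own pace and stop on an object; "grip_force" is the grip in N (left out, the last holds). Time passes only in rows, so rows that repeat a pose let the fingers close. It gives the time, the measured TCP pose, the force, the opening and the grip force at its end, in the units of the state.
- env.observe(): the state, without advancing time (a new reading comes with each control period).
- env.camera(name): name is "scene" or "top" or "wrist"; returns a dict with "img" (420x560x3 uint8, red, green, blue), "camera_matrix" (3x3 intrinsics, pixels), "k1" (the pictures are not rectified: a ray, as slopes to the right and down, at radius r is drawn at 1 + k1 r^2 times it, then the intrinsics apply), "rvec" (rotation vector, rad) and "tvec" (3), from world to camera coordinates, as OpenCV has them. Camera axes: x right, y down, z forward; pixel columns grow to the right and rows downward; lengths in m; the calibration is good to about 2 mm. A picture is of the moment at which its call begins. There is no depth.
- env.job_done(): hands the job in; it is judged then, once.
The state is a dict: "time": time; "q": joint angles; "dq": joint speeds; "effort": joint torques, N m; "ee_pos": TCP position; "orientation": TCP orientation; "force": force on the tool from outside, world axes, zero at the start; "torque": the same for the moment, N m; "gripper_width": finger opening in m; "grip_force": force on a finger pad.
Only numpy, scipy, OpenCV 4.12 (cv2) and the standard library are available. Lean on these libraries where they do the work, as an engineer would, in place of code of your own. Each camera call takes 0.05 s, during which the arm holds its last target. There are 200 camera calls.

## Working session

There is one attempt and no reset: what is moved stays moved. The work goes in short steps, Python scripts to look and compute and a tool call to move; the robot and the scene stay as the last step left them, time stands still between calls to the robot, and variables do not carry over. Pictures are saved under pics/ and viewed, at most 10 in all, crops included, and the job is handed in when it is done.

Besides the shell and the picture viewer there is one more tool, called after "Request:" as name(argument=value, ...), one argument or row to a line, values as JSON. play_rows: Moves the arm, as the interface text tells. Its arguments: {"type":"object","properties":{"targets":{"type":"array","items":{"type":"array","items":{"type":"array","items":{"type":"number"}}}},"grip_force":{"type":"number"}},"required":["targets"]}

```bash
mkdir -p pics; ls; cat > h.py <<'E'
import numpy as np, cv2
from scipy.spatial.transform import Rotation as R
from bench import env
def save(n,c): cv2.imwrite(f'pics/{n}.png',cv2.cvtColor(c['img'],cv2.COLOR_RGB2BGR))
def ray(c,uv,z):
    K=np.array(c['camera_matrix']);k=float(np.ravel(c['k1'])[0])
    uv=np.atleast_2d(np.array(uv,float))
    d=np.c_[(uv[:,0]-K[0,2])/K[0,0],(uv[:,1]-K[1,2])/K[1,1]]
    s=d.copy()
    for _ in range(20): s=d/(1+k*(s**2).sum(1,keepdims=True))
    Rm=cv2.Rodrigues(np.array(c['rvec'],float))[0];t=np.array(c['tvec'],float).ravel()
    C=-Rm.T@t; D=np.c_[s,np.ones(len(s))]@Rm
    return C+D*((z-C[2])/D[:,2])[:,None]
def proj(c,P):
    K=np.array(c['camera_matrix']);k=float(np.ravel(c['k1'])[0])
    Rm=cv2.Rodrigues(np.array(c['rvec'],float))[0]
    p=np.atleast_2d(P)@Rm.T+np.array(c['tvec'],float).ravel(); s=p[:,:2]/p[:,2:]
    s=s*(1+k*(s**2).sum(1,keepdims=True)); return s*[K[0,0],K[1,1]]+[K[0,2],K[1,2]]
E
python3 - <<'E'
from h import *
o=env.observe();print(o)
a=env.camera('top');b=env.camera('scene');save('top',a);save('scene',b)
for c in(a,b):print(c['k1'],c['camera_matrix'],ray(c,[[0,0],[559,0],[0,419],[559,419]],0).round(3))
E
```

```text
pics
{'time': 0.0, 'q': array([-1.29952185,  0.59215613,  0.04830548,  1.60985562, -0.03328982,
        0.9426662 , -0.03369419]), 'dq': array([ 1.59376130e-03,  2.21765646e-03, -1.08232749e-03,  3.34363288e-05,
        1.06150845e-03, -1.49510787e-03, -8.37066548e-04]), 'effort': array([ 5.33777929e-04, -5.48699462e+01,  1.54624745e+00, -1.98121333e+01,
        9.27510584e-03,  8.64730566e-03, -1.13770412e-05]), 'ee_pos': array([0.25833746, 0.67651644, 0.23010193]), 'orientation': array([-1.36554713e-04,  1.81334953e-01,  9.83420731e-01, -1.13209995e-03]), 'force': array([ 1.30299382,  0.49205159, -0.72239389]), 'torque': array([ 0.0305689 , -0.00637584, -0.02094469]), 'grip_force': 0.0, 'gripper_width': 0.08526920537077055}
0.0163136441702069 [[407.34503864   0.         270.55502798]
 [  0.         407.34503864 212.93304813]
 [  0.           0.           1.        ]] [[ 1.282  0.887  0.   ]
 [ 1.221 -1.009  0.   ]
 [-0.082  0.831  0.   ]
 [-0.128 -0.87   0.   ]]
-0.12930477225839185 [[448.61070997   0.         278.73774929]
 [  0.         448.61070997 202.96352639]
 [  0.           0.           1.        ]] [[-3.033  0.369  0.   ]
 [ 0.312  3.925  0.   ]
 [ 0.532 -0.875  0.   ]
 [ 1.378 -0.075  0.   ]]
```

View pics/top.png

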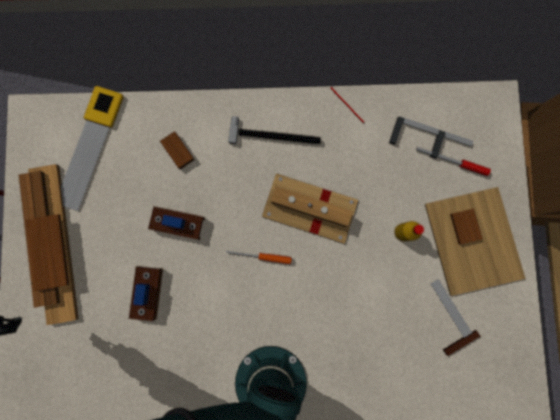

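View pics/scene.png

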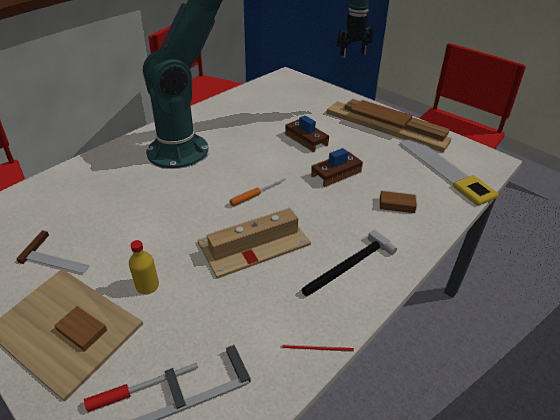

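The top view shows two saddles, at (177,223) and (146,293). The one at (177,223) is farther right, so it is the target. The jig is at (311,208), with red marks at (326,196) and (315,227), so its pin end points left in the image.

```bash
python3 - <<'E'
from h import *
c=env.camera('top');im=c['img'];hsv=cv2.cvtColor(im,cv2.COLOR_RGB2HSV)
def blobs(m,lo,hi,name,z,mn=15):
    n,l,s,ce=cv2.connectedComponentsWithStats(m.astype(np.uint8))
    for i in range(1,n):
        if s[i,4]>=mn and lo[0]<ce[i][0]<hi[0] and lo[1]<ce[i][1]<hi[1]:
            pts=np.argwhere(l==i)[:,::-1].astype(np.float32)
            w=ray(c,pts,z)[:,:2].astype(np.float32)
            r=cv2.minAreaRect(w); v=np.linalg.eigh(np.cov(w.T))[1][:,1]
            print(name,s[i,4],ce[i].round(1),'mean',w.mean(0).round(4),'rect',np.round(r[0],4),np.round(r[1],3),'ang',np.degrees(np.arctan2(v[1],v[0])).round(1))
H,S,V=[hsv[...,i].astype(int) for i in range(3)]
blobs((H>100)&(H<130)&(S>120)&(V>60),(120,180),(220,330),'blue',.089)
blobs(((H<6)|(H>172))&(S>170)&(V>90),(290,170),(350,250),'red',.012)
# dark saddle
blobs((V<110)&(S>60),(140,190),(215,250),'dark',.044,100)
# wood jig
blobs((H>8)&(H<25)&(S>70)&(V>120),(250,170),(370,250),'jig',.012,100)
crop=im[170:250,255:365];cv2.imwrite('pics/jig.png',cv2.cvtColor(cv2.resize(crop,None,fx=7,fy=7,interpolation=cv2.INTER_CUBIC),cv2.COLOR_RGB2BGR))
E
```

```text
blue 161 [171.6 221. ] mean [0.5009 0.286 ] rect [0.5009 0.2862] [0.056 0.026] ang 76.9
blue 173 [139.1 294.3] mean [0.2862 0.3824] rect [0.2859 0.3825] [0.026 0.056] ang 173.1
red 47 [325.2 195.4] mean [ 0.5766 -0.191 ] rect [ 0.5772 -0.1908] [0.023 0.032] ang 156.9
red 20 [312.7 227.2] mean [ 0.4748 -0.1467] rect [ 0.4756 -0.147 ] [0.012 0.026] ang 156.2
red 21 [317.2 228.8] mean [ 0.4696 -0.1609] rect [ 0.4693 -0.1604] [0.008 0.027] ang 159.9
dark 1191 [175.8 222.8] mean [0.4992 0.2838] rect [0.499  0.2833] [0.166 0.077] ang 75.7
jig 1515 [315.7 196.6] mean [ 0.5736 -0.1602] rect [ 0.5708 -0.1498] [0.278 0.083] ang 67.3
jig 188 [291.5 220.1] mean [ 0.4996 -0.0798] rect [ 0.5014 -0.0756] [0.129 0.024] ang 71.9
jig 111 [329.3 232.9] mean [ 0.4552 -0.1988] rect [ 0.4552 -0.1993] [0.065 0.019] ang 66.9
```

View pics/jig.png

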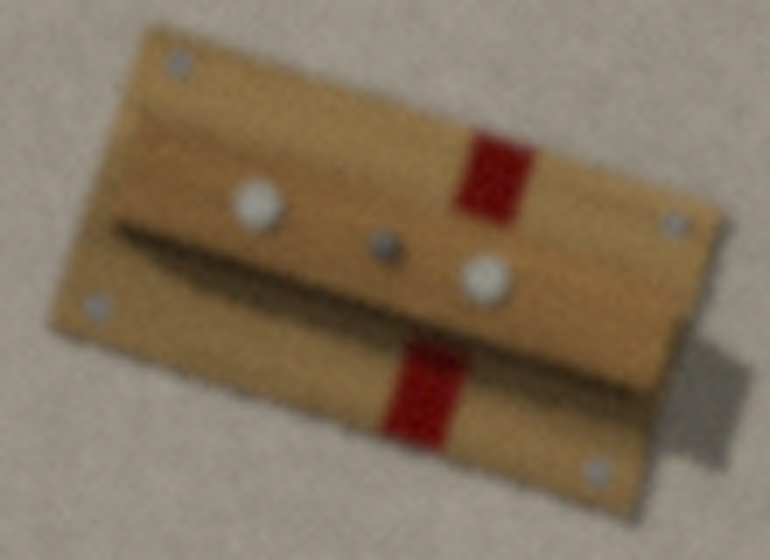

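The crop shows the pads at (291.4,198.6) and (324.0,209.4), with the pin between them at (309.6,204.6), full-image pixels.

```bash
cat >> h.py <<'E'
def go(x,y,z,yaw):
    "print shift (mm) and turn (deg) in tool axes to reach TCP x,y,z with tool y at yaw (deg), tool down"
    o=env.observe();w,a,b,d=o['orientation'];T=R.from_quat([a,b,d,w])
    ya=np.radians(yaw);Y=np.array([np.cos(ya),np.sin(ya),0]);Z=np.array([0,0,-1.]);G=R.from_matrix(np.c_[np.cross(Y,Z),Y,Z])
    print('shift',(T.inv().apply(np.array([x,y,z])-o['ee_pos'])*1000).round(1),'turn',(T.inv()*G).as_rotvec(degrees=True).round(1),'t',o['time'],'F',np.round(o['force'],1),'w',o['gripper_width'])
    print('Tx',T.as_matrix()[:,0].round(3),'Ty',T.as_matrix()[:,1].round(3))
E
python3 - <<'E'
from h import *
c=env.camera('top')
p=ray(c,[[291.4,198.6],[324,209.4]],.073)
d=p[0]-p[1];print(p,np.linalg.norm(d),'ang',np.degrees(np.arctan2(d[1],d[0])))
u=d/np.linalg.norm(d);m=p.mean(0)-u*.0125;print('railtop',m)
pin=ray(c,[[309.6,204.6]],.078)[0];v=pin-m;print('pin x',v@u,'y',v[1]*u[0]-v[0]*u[1])
print('marks',m-.035*u)
r=ray(c,[[325.2,195.4],[315,228]],.012).mean(0);print('redmid',r, (r-m)@u)
go(.499,.285,.15,-13.5)
E
```

```text
[[ 0.56071993 -0.07865036  0.073     ]
 [ 0.52439356 -0.17729863  0.073     ]] 0.10512414923635241 ang 69.78420902579697
railtop [ 0.53823728 -0.13970447  0.073     ]
pin x 0.00654192252147699 y 0.0006638486137488736
marks [ 0.52614279 -0.17254839  0.073     ]
redmid [ 0.52438598 -0.17251736  0.012     ] -0.035577955814287826
shift [-364.5 -280.1   81. ] turn [-0.1  0.1 82.6] t 0.2 F [-0.4  0.2  0.1] w 0.08535705157027004
Tx [-0.934  0.357 -0.   ] Ty [ 0.357  0.934 -0.001]
```

Request:
play_rows(
  targets=[
    [[1,-360,-280,30,0,0,82],[1,-360,-280,30,0,0,82],[1,-360,-280,30,0,0,82],[1,-360,-280,30,0,0,82],[1,-360,-280,30,0,0,82]],
  ],
  grip_force=80,
)

```text
time: 0.7
ee_pos: [0.3887, 0.4622, 0.2149]
orientation: [0.0, 0.531, 0.847, 0.0]
force: [0.4, 0.1, -0.1]
gripper_width: 0.0851
grip_force: 0.0
```

```bash
python3 - <<'E'
from h import *
go(.499,.285,.20,-13.5)
E
```

```text
shift [-207.5   22.2   14.9] turn [ 0.  -0.  39.3] t 0.7 F [ 0.4  0.1 -0.1] w 0.08511520901192231
Tx [-0.435  0.9    0.   ] Ty [0.9   0.435 0.   ]
```

Request:
play_rows(
  targets=[
    [[1,-207,22,15,0,0,39],[1,-207,22,15,0,0,39],[1,-207,22,15,0,0,39],[1,-207,22,15,0,0,39],[1,-207,22,15,0,0,39]],
  ],
)

```text
time: 1.2
ee_pos: [0.5025, 0.28, 0.2002]
orientation: [0.002, 0.787, 0.617, -0.0]
force: [-0.2, -0.5, 0.2]
gripper_width: 0.0853
grip_force: 0.0
```

```bash
python3 - <<'E'
from h import *
c=env.camera('wrist');save('w1',c);go(.499,.285,.20,-13.5)
hsv=cv2.cvtColor(c['img'],cv2.COLOR_RGB2HSV);m=cv2.inRange(hsv,(100,120,50),(130,255,255))
cs=max(cv2.findContours(m,0,1)[0],key=cv2.contourArea);print(cv2.contourArea(cs),cv2.boundingRect(cs))
w=ray(c,cs.reshape(-1,2),.089)[:,:2].astype(np.float32);print(cv2.minAreaRect(w))
E
```

```text
shift [ 2.6 -3.5  0. ] turn [ 0.1  0.1 -0.2] t 1.25 F [ 0.8 -0.1  0.2] w 0.08532059509385674
Tx [ 0.237  0.971 -0.002] Ty [ 0.971 -0.237  0.002]
2911.5 (258, 155, 39, 82)
((0.5004690289497375, 0.28699204325675964), (0.06395772844552994, 0.02868036925792694), 76.62269592285156)
```

View pics/w1.png

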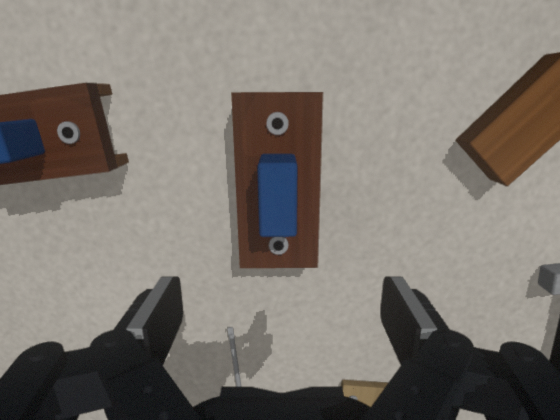

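The wrist view shows the target saddle with its bushes at (277.5,123.5) and (278.5,245). The second saddle is at left and the offcut at right.

```bash
python3 - <<'E'
from h import *
c=env.camera('wrist')
p=ray(c,[[277.5,123.5],[278.5,245]],.047);d=p[0]-p[1];m=p.mean(0);a=np.degrees(np.arctan2(d[1],d[0]));print(p,np.linalg.norm(d),a,m)
go(m[0],m[1],.055,a-90)
E
```

```text
[[0.51188036 0.33844786 0.047     ]
 [0.48644174 0.23194611 0.047     ]] 0.10949769877584282 76.56623823343818 [0.49916105 0.28519699 0.047     ]
shift [  0.3  -1.2 144.9] turn [0.1 0.1 0.3] t 1.3 F [ 0.1 -0.1  0.3] w 0.08537334162483151
Tx [ 0.228  0.974 -0.001] Ty [ 0.974 -0.228  0.001]
```

Request:
play_rows(
  targets=[
    [[1,0,-1,50,0,0,0],[1,0,-1,95,0,0,0],[1,0,-1,130,0,0,0],[1,0,-1,144,0,0,0],[1,0,-1,144,0,0,0]],
  ],
)

```text
time: 1.8
ee_pos: [0.4961, 0.289, 0.0542]
orientation: [-0.001, 0.781, 0.625, -0.002]
force: [0.6, 0.1, 0.6]
gripper_width: 0.0852
grip_force: 0.0
```

Request:
play_rows(
  targets=[
    [[-1,0,0,0,0,0,0],[-1,0,0,0,0,0,0],[-1,0,0,0,0,0,0],[-1,0,0,0,0,0,0],[-1,0,0,0,0,0,0]],
  ],
)

```text
time: 2.3
ee_pos: [0.4996, 0.2886, 0.0575]
orientation: [0.0, 0.782, 0.623, 0.002]
force: [0.4, -0.5, 6.3]
gripper_width: 0.0288
grip_force: 79.1
```

```bash
python3 - <<'E'
from h import *
go(.499,.285,.055,-13.4)
E
```

```text
shift [-3.7  0.2  2.5] turn [ 0.2 -0.1  0.5] t 2.3 F [ 0.4 -0.5  6.3] w 0.028789080890023706
Tx [0.223 0.975 0.003] Ty [ 0.975 -0.223  0.003]
```

Request:
play_rows(
  targets=[
    [[-1,0,0,-15,0,0,0],[-1,0,0,-40,0,0,0],[-1,0,0,-80,0,0,0],[-1,0,0,-120,0,0,0],[-1,0,0,-120,0,0,0]],
  ],
)

```text
time: 2.8
ee_pos: [0.5007, 0.2892, 0.1812]
orientation: [0.0, 0.782, 0.623, 0.005]
force: [1.0, 0.3, -4.0]
gripper_width: 0.0291
grip_force: 80.0
```

```bash
python3 - <<'E'
from h import *
c=env.camera('wrist');save('w2',c);go(.526,-.1725,.18,-20.1)
E
```

```text
shift [-443.6  129.1   -2.7] turn [ 0.2 -0.2  7.2] t 2.85 F [ 0.4  0.9 -5.1] w 0.02897952945551093
Tx [0.223 0.975 0.004] Ty [ 0.975 -0.223  0.003]
```

View pics/w2.png

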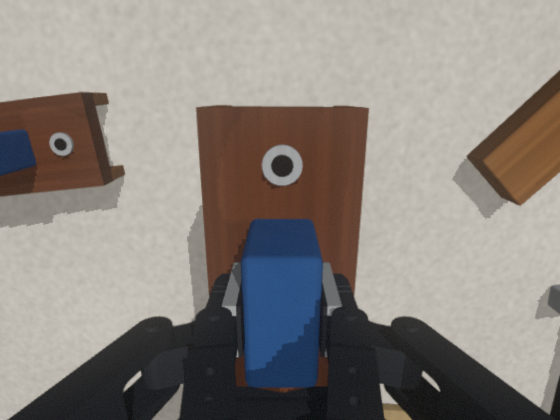

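The saddle is gripped. Its far bush is at (282,165) and its far top corners at (198,107) and (367,107).

```bash
cat >> h.py <<'E'
def held(c,bush,L,Rr,dz):
    "saddle in tool axes (mm), given plate heights for origin height dz"
    o=env.observe();w,a,b,d=o['orientation'];T=R.from_quat([a,b,d,w])
    f=lambda uv,z:T.inv().apply(ray(c,[uv],z)[0]-o['ee_pos'])*1000
    B=f(bush,dz+.047);l=f(L,dz+.044);r=f(Rr,dz+.044)
    print('bush',B.round(1),'l',l.round(1),'r',r.round(1),'width',np.linalg.norm(l-r).round(1))
E
python3 - <<'E'
from h import *
c=env.camera('wrist')
for dz in(.116,.120,.124): held(c,(282,165),(198,107),(367,107),dz)
E
```

```text
bush [50.4  1.2 13.7] l [ 76.1 -36.4  16.7] r [76.1 39.2 16.7] width 75.6
bush [51.1  1.1  9.7] l [ 76.2 -35.5  12.7] r [76.2 38.2 12.7] width 73.7
bush [51.9  1.1  5.7] l [ 76.3 -34.6   8.7] r [76.3 37.3  8.7] width 71.8
```

Request:
play_rows(
  targets=[
    [[-1,-40,12,-2,0,0,1],[-1,-85,25,-2,0,0,2],[-1,-130,38,-2,0,0,3],[-1,-175,51,-2,0,0,4],[-1,-220,65,-2,0,0,5]],
  ],
)

```text
time: 3.4
ee_pos: [0.5096, 0.0574, 0.176]
orientation: [-0.001, 0.808, 0.589, -0.002]
force: [1.4, -0.1, -2.4]
gripper_width: 0.029
grip_force: 79.9
```

Request:
play_rows(
  targets=[
    [[-1,-45,9,0,0,0,1],[-1,-90,19,0,0,0,2],[-1,-135,28,0,0,0,2],[-1,-170,35,0,0,0,2],[-1,-190,40,0,0,0,2]],
  ],
)

```text
time: 3.9
ee_pos: [0.4888, -0.1373, 0.1762]
orientation: [-0.001, 0.82, 0.573, -0.002]
force: [0.5, -0.4, -3.2]
gripper_width: 0.0288
grip_force: 80.0
```

```bash
python3 - <<'E'
from h import *
go(.5273,-.1689,.178,-20.1)
E
```

```text
shift [-16.4  47.1  -2. ] turn [-0.3  0.1 -0. ] t 3.9 F [ 0.5 -0.4 -3.2] w 0.028794609451468736
Tx [ 0.344  0.939 -0.002] Ty [ 0.939 -0.344 -0.005]
```

Request:
play_rows(
  targets=[
    [[-1,-8,20,0,0,0,0],[-1,-13,38,-2,0,0,0],[-1,-16,47,-2,0,0,0],[-1,-16,47,-2,0,0,0],[-1,-16,47,-2,0,0,0]],
  ],
)

```text
time: 4.4
ee_pos: [0.529, -0.1639, 0.1787]
orientation: [-0.002, 0.818, 0.575, -0.001]
force: [-0.4, 1.0, -4.4]
gripper_width: 0.0292
grip_force: 79.8
```

```bash
python3 - <<'E'
from h import *
c=env.camera('wrist');t=env.camera('top');s=env.camera('scene')
big=lambda im,k:cv2.resize(im,None,fx=k,fy=k,interpolation=cv2.INTER_CUBIC)
a=c['img'];b=big(t['img'][165:255,255:365],3.6);d=big(s['img'][130:290,170:330],2.0)
H=max(420,b.shape[0]+0);cv=np.zeros((600,800,3),np.uint8);cv[:324,:396]=b;cv[:320,400:720]=d
w=a[60:330,100:500];cv[325:595,:400]=w
cv2.imwrite('pics/over.png',cv2.cvtColor(cv,cv2.COLOR_RGB2BGR));go(.5273,-.1689,.178,-20.1)
E
```

```text
shift [-5.5 -0.4  1.4] turn [-0.1 -0.   0.3] t 4.55 F [-0.1  0.5 -2.9] w 0.029011329216021974
Tx [0.339 0.941 0.   ] Ty [ 0.941 -0.339 -0.002]
```

View pics/over.png

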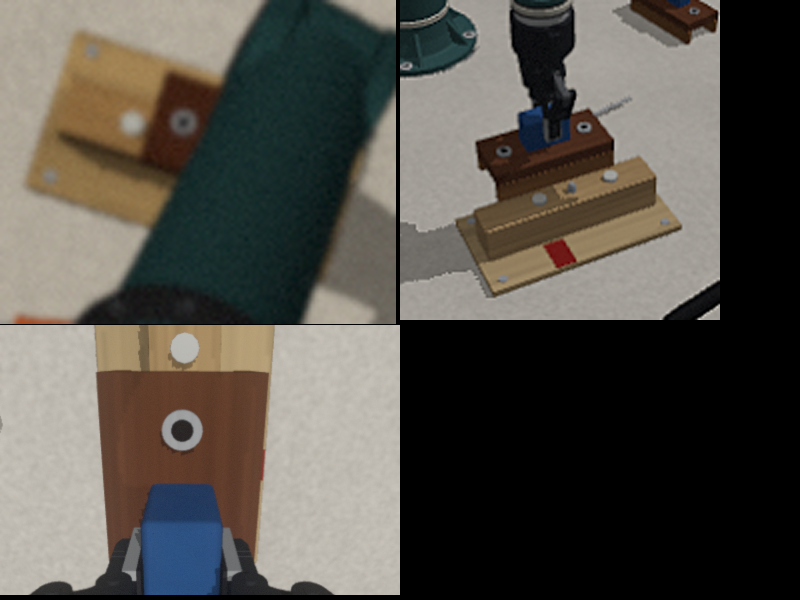

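The saddle is above the rail. In the wrist view the far bush is at (282,165) and the far pad at (284,83). In the top view the bush is at (305.7,198.8).

```bash
python3 - <<'E'
from h import *
c=env.camera('wrist');t=env.camera('top')
u=np.array([.3439,.939]);n=np.array([-.939,.3439]);m=np.array([.5382,-.1397])
fr=lambda p:np.round([(p[:2]-m)@u*1000,(p[:2]-m)@n*1000],1)
def centre(im,uv,r):
    x,y=uv;s=im[y-r:y+r+1,x-r:x+r+1];h=cv2.cvtColor(s,cv2.COLOR_RGB2HSV);k=((h[...,1]<60)&(h[...,2]>100));
    cs=max(cv2.findContours(k.astype(np.uint8),0,1)[0],key=cv2.contourArea);(a,b),rr=cv2.minEnclosingCircle(cs);return (a+x-r,b+y-r),rr
for nm,cam,uv,r,z in[('wpad',c,(284,83),22,.073),('wbush',c,(282,165),28,.117+.047),('wbush2',c,(282,165),28,.122+.047)]:
    ce,rr=centre(cam['img'],uv,r);print(nm,np.round(ce,1),round(rr,1),fr(ray(cam,[ce],z)[0]))
for z in(.164,.169):print('tbush',fr(ray(t,[(305.7,198.8)],z)[0]))
print('tcp',fr(env.observe()['ee_pos'])); held(c,(282,165),(196,112-5+24),(367,131),.117)
go(.5273,-.1689,.178,-20.1)
E
```

```text
wpad [283.5  83. ] 15.4 [62.3 -0.2]
wbush [281.8 164.7] 20.8 [23.8  0.6]
wbush2 [281.8 164.7] 20.8 [24.8  0.6]
tbush [26.2  1.2]
tbush [26.4  2. ]
tcp [-25.8  -0.8]
bush [49.5 -1.  15.8] l [ 64.6 -40.2  18.8] r [64.6 37.6 18.7] width 77.7
shift [-5.3 -1.1  1.8] turn [-0.1 -0.   0.3] t 4.65 F [ 0.2  0.2 -3.1] w 0.02887191015128372
Tx [0.339 0.941 0.   ] Ty [ 0.941 -0.339 -0.001]
```

Request:
play_rows(
  targets=[
    [[-1,-6,0,12,0,0,0],[-1,-6,0,30,0,0,0],[-1,-6,0,42,0,0,0],[-1,-6,0,46,0,0,0],[-1,-6,0,46,0,0,0]],
  ],
)

```text
time: 5.15
ee_pos: [0.5281, -0.1706, 0.133]
orientation: [-0.001, 0.819, 0.574, -0.001]
force: [0.5, -0.4, -2.8]
gripper_width: 0.029
grip_force: 79.9
```

```bash
python3 - <<'E'
from h import *
c=env.camera('wrist');t=env.camera('top')
u=np.array([.3439,.939]);n=np.array([-.939,.3439]);m=np.array([.5382,-.1397])
o=env.observe();print('tcp',(o['ee_pos'][:2]-m)@u*1000,(o['ee_pos'][:2]-m)@n*1000,o['ee_pos'][2])
big=lambda im,k:cv2.resize(im,None,fx=k,fy=k,interpolation=cv2.INTER_CUBIC)
s=env.camera('scene')
cv=np.zeros((420,800,3),np.uint8);cv[:,:400]=c['img'][:,80:480];cv[:400,400:]=big(s['img'][160:290,190:320],3.1)[:400,:400]
cv2.imwrite('pics/low.png',cv2.cvtColor(cv,cv2.COLOR_RGB2BGR));go(.5258,-.1734,.118,-20.1)
E
```

```text
tcp -32.41551008372518 -2.1867267132080084 0.13409154534688425
shift [-3.5 -2.4 16.4] turn [ 0.1 -0.   0.2] t 5.3 F [ 0.4  0.4 -3.6] w 0.02899794345892397
Tx [0.34 0.94 0.  ] Ty [ 0.94  -0.34   0.001]
```

View pics/low.png

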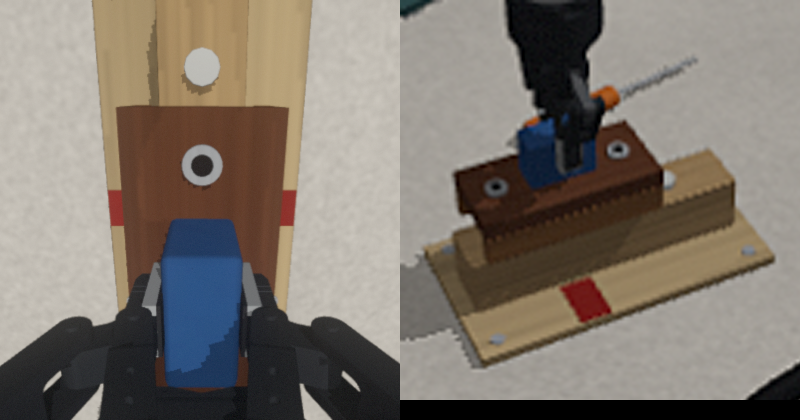

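The far bush and the pad line up in the wrist view, both at column 282, so the saddle is laterally centred. I'll lower it.

Request:
play_rows(
  targets=[
    [[-1,0,0,4,0,0,0],[-1,0,0,8,0,0,0],[-1,0,0,12,0,0,0],[-1,0,0,14,0,0,0],[-1,0,0,14,0,0,0]],
  ],
)

```text
time: 5.8
ee_pos: [0.5284, -0.1706, 0.1195]
orientation: [-0.0, 0.818, 0.575, -0.0]
force: [-0.5, 0.6, -3.4]
gripper_width: 0.0286
grip_force: 79.9
```

Request:
play_rows(
  targets=[
    [[-1,0,0,1,0,0,0],[-1,0,0,2,0,0,0],[-1,0,0,3,0,0,0],[-1,0,0,3,0,0,0],[-1,0,0,3,0,0,0]],
  ],
)

```text
time: 6.3
ee_pos: [0.5288, -0.1707, 0.1169]
orientation: [0.0, 0.819, 0.574, -0.0]
force: [-0.4, 0.4, -3.8]
gripper_width: 0.0289
grip_force: 79.9
```

```bash
python3 - <<'E'
from h import *
c=env.camera('wrist');s=env.camera('scene')
big=lambda im,k:cv2.resize(im,None,fx=k,fy=k,interpolation=cv2.INTER_CUBIC)
cv=np.zeros((420,800,3),np.uint8);cv[:,:400]=c['img'][:,80:480];cv[:400,400:]=big(s['img'][160:290,190:320],3.1)[:400,:400]
cv2.imwrite('pics/low2.png',cv2.cvtColor(cv,cv2.COLOR_RGB2BGR))
go(.5258,-.1734,.118,-20.1);u=np.array([.3439,.939]);n=np.array([-.939,.3439]);m=np.array([.5382,-.1397])
o=env.observe();print('tcp',(o['ee_pos'][:2]-m)@u*1000,(o['ee_pos'][:2]-m)@n*1000,o['ee_pos'][2],o['force'],o['torque'])
E
```

```text
shift [-3.6 -1.9 -1.1] turn [ 0.  -0.   0.2] t 6.4 F [-0.9  0.2 -3.9] w 0.02856241122983092
Tx [0.34 0.94 0.  ] Ty [ 0.94 -0.34  0.  ]
tcp -32.324534865018535 -1.8282085438987152 0.11694713055969769 [-0.93267598  0.226497   -3.87581917] [-0.04657117  0.0329402   0.01005425]
```

View pics/low2.png

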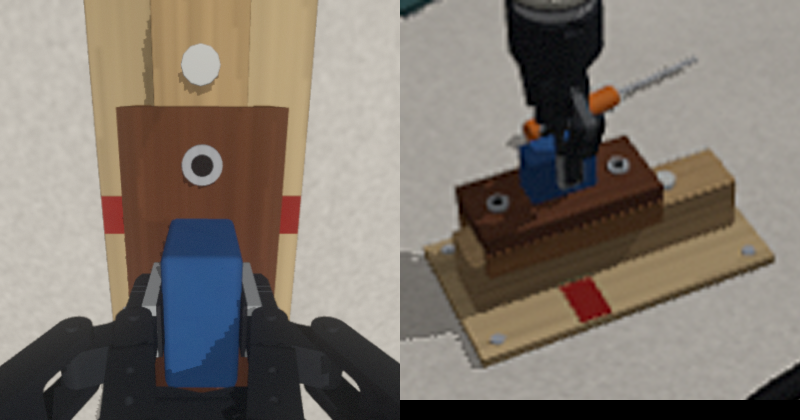

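The saddle is astride the rail, over the marks, with no contact yet. I'll ease it down to the pin tip.

Request:
play_rows(
  targets=[
    [[-1,0,-0.5,1,0,0,0],[-1,0,-0.5,1,0,0,0],[-1,0,-0.5,2,0,0,0],[-1,0,-0.5,2,0,0,0],[-1,0,-0.5,2,0,0,0]],
  ],
)

```text
time: 6.9
ee_pos: [0.5283, -0.1705, 0.1149]
orientation: [-0.0, 0.819, 0.574, -0.0]
force: [0.3, -0.5, -3.6]
gripper_width: 0.0287
grip_force: 79.9
```

Request:
play_rows(
  targets=[
    [[-1,4,0,1,0,0,0],[-1,9,0,1,0,0,0],[-1,14,0,1,0,0,0],[-1,19,0,1,0,0,0],[-1,22,0,1,0,0,0]],
  ],
)

```text
time: 7.4
ee_pos: [0.5361, -0.1488, 0.1139]
orientation: [-0.0, 0.818, 0.575, 0.0]
force: [-0.4, 1.3, -4.3]
gripper_width: 0.0287
grip_force: 79.9
```

```bash
python3 - <<'E'
from h import *
c=env.camera('wrist');hsv=cv2.cvtColor(c['img'],cv2.COLOR_RGB2HSV)
k=((hsv[...,1]<60)&(hsv[...,2]>100)).astype(np.uint8)[20:230,255:310]
for q in cv2.findContours(k,0,1)[0]:
    if cv2.contourArea(q)>80:(a,b),r=cv2.minEnclosingCircle(q);print('white',a+255,b+20,r)
u=np.array([.3439,.939]);n=np.array([-.939,.3439]);m=np.array([.5382,-.1397])
fr=lambda p:np.round([(p[:2]-m)@u*1000,(p[:2]-m)@n*1000],1)
o=env.observe();print('tcp',fr(o['ee_pos']),o['ee_pos'][2],o['force'],o['torque'])
print('bush',fr(ray(c,[(281.8,164.7)],.102)[0]));go(.5283,-.17,.114,-20.1)
E
```

```text
white 281.5 164.67857360839844 20.842958450317383
white 281.5 104.5 17.564268112182617
tcp [-8.8 -1.2] 0.11383915979379912 [-0.02617976  0.99509456 -3.31043843] [ 0.0745874  -0.01948317 -0.02859728]
bush [40.9 -0.5]
shift [-23.1  -0.2  -0.2] turn [-0.  -0.   0.3] t 7.45 F [-0.   1.  -3.3] w 0.02909130523941173
Tx [0.338 0.941 0.001] Ty [ 0.941 -0.338 -0.   ]
```

Request:
play_rows(
  targets=[
    [[-1,5,0,0,0,0,0],[-1,10,0,0,0,0,0],[-1,15,0,0,0,0,0],[-1,18,0,0,0,0,0],[-1,18.5,0,0,0,0,0]],
  ],
)

```text
time: 7.95
ee_pos: [0.5423, -0.1317, 0.1139]
orientation: [-0.0, 0.818, 0.575, 0.0]
force: [-0.7, 0.4, -4.1]
gripper_width: 0.0289
grip_force: 79.9
```

Request:
play_rows(
  targets=[
    [[-1,0,0,1,0,0,0],[-1,0,0,2,0,0,0],[-1,0,0,3,0,0,0],[-1,0,0,4,0,0,0],[-1,0,0,4,0,0,0]],
  ],
)

```text
time: 8.45
ee_pos: [0.5419, -0.1326, 0.1097]
orientation: [-0.0, 0.819, 0.574, -0.0]
force: [-0.5, -0.3, -3.3]
gripper_width: 0.0289
grip_force: 79.9
```

Request:
play_rows(
  targets=[
    [[-1,0,0,1,0,0,0],[-1,0,0,2,0,0,0],[-1,0,0,3,0,0,0],[-1,0,0,4,0,0,0],[-1,0,0,4,0,0,0]],
  ],
)

```text
time: 8.95
ee_pos: [0.542, -0.1324, 0.1057]
orientation: [-0.0, 0.819, 0.574, -0.0]
force: [-0.1, 0.4, -3.7]
gripper_width: 0.0287
grip_force: 79.9
```

Request:
play_rows(
  targets=[
    [[-1,0,0,1,0,0,0],[-1,0,0,2,0,0,0],[-1,0,0,3,0,0,0],[-1,0,0,3,0,0,0],[-1,0,0,3,0,0,0]],
  ],
)

```text
time: 9.45
ee_pos: [0.5422, -0.1325, 0.1033]
orientation: [0.0, 0.819, 0.574, 0.0]
force: [-1.5, 1.0, 3.0]
gripper_width: 0.0288
grip_force: 80.9
```

Request:
play_rows(
  targets=[
    [[-1,0,0,1,0,0,0],[-1,0,0,2,0,0,0],[-1,0,0,3,0,0,0],[-1,0,0,3,0,0,0],[-1,0,0,3,0,0,0]],
  ],
)

```text
time: 9.95
ee_pos: [0.5422, -0.1325, 0.1002]
orientation: [0.0, 0.819, 0.574, 0.0]
force: [-1.6, 0.8, 6.5]
gripper_width: 0.0287
grip_force: 81.3
```

```bash
python3 - <<'E'
from h import *
go(.542,-.1325,.1,-20.1);o=env.observe();print(o['torque'],o['ee_pos'])
E
```

```text
shift [-0.1 -0.2  0.2] turn [ 0.  -0.   0.2] t 9.95 F [-1.6  0.8  6.5] w 0.02868843692765498
Tx [0.34 0.94 0.  ] Ty [ 0.94 -0.34  0.  ]
[0.22232754 0.40537093 0.00670774] [ 0.54217757 -0.13250085  0.10019954]
```

Request:
play_rows(
  targets=[
    [[-1,0,0,1,0,0,0],[-1,0,0,2,0,0,0],[-1,0,0,3,0,0,0],[-1,0,0,3,0,0,0],[-1,0,0,3,0,0,0]],
  ],
)

```text
time: 10.45
ee_pos: [0.5422, -0.1325, 0.0984]
orientation: [-0.0, 0.819, 0.574, 0.001]
force: [-3.3, 2.2, 15.8]
gripper_width: 0.0291
grip_force: 82.6
```

Force jumped at the predicted flush height. One look to check that it is level.

Request:
play_rows(
  targets=[
    [[-1,0,0,1,0,0,0],[-1,0,0,1,0,0,0],[-1,0,0,1,0,0,0]],
  ],
)

```text
time: 10.75
ee_pos: [0.5423, -0.1325, 0.0984]
orientation: [-0.001, 0.819, 0.574, 0.001]
force: [-4.7, 2.2, 24.3]
gripper_width: 0.029
grip_force: 83.7
```

```bash
python3 - <<'E'
from h import *
c=env.camera('wrist');s=env.camera('scene')
big=lambda im,k:cv2.resize(im,None,fx=k,fy=k,interpolation=cv2.INTER_CUBIC)
cv=np.zeros((420,800,3),np.uint8);cv[:,:400]=c['img'][:,80:480];cv[:400,400:]=big(s['img'][170:285,195:310],3.5)[:400,:400]
cv2.imwrite('pics/end.png',cv2.cvtColor(cv,cv2.COLOR_RGB2BGR))
go(.542,-.1325,.098,-20.1);o=env.observe();print(o['torque'],o['ee_pos'])
E
```

```text
shift [-0.1 -0.2  0.4] turn [ 0.  -0.1  0.2] t 10.85 F [-5.4  1.7 24.5] w 0.029197834309830646
Tx [0.34  0.94  0.002] Ty [ 0.94 -0.34  0.  ]
[0.64079406 1.58762036 0.03262961] [ 0.54225399 -0.13249644  0.09837225]
```

View pics/end.png

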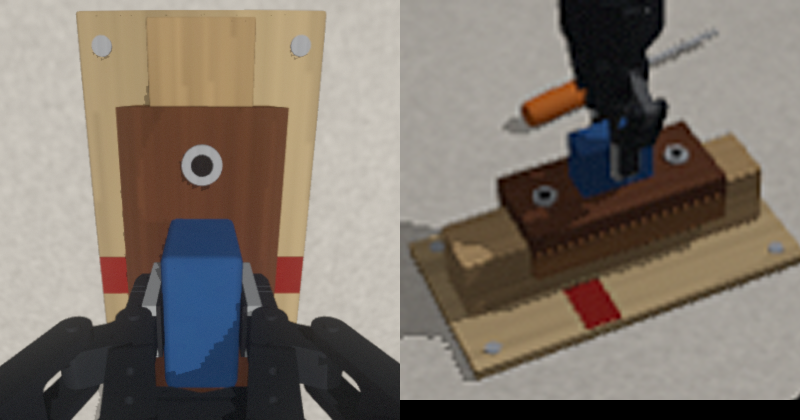

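Request:
play_rows(
  targets=[
    [[-1,0,-0.4,0,0,0,0],[-1,0,-0.8,0,0,0,0],[-1,0,-0.8,0,0,0,0],[-1,0,-0.8,0,0,0,0],[-1,0,-0.8,0,0,0,0]],
  ],
)

```text
time: 11.35
ee_pos: [0.5422, -0.1325, 0.0984]
orientation: [0.0, 0.819, 0.574, 0.001]
force: [-4.3, 1.7, 23.1]
gripper_width: 0.0292
grip_force: 83.5
```

```bash
python3 -c "
from h import *
print(env.job_done())"
```

```text
the job is handed in; nothing more can be done
None
```

The saddle is over the stop pin and the job is handed in, with the arm still pressing it down at about 23 N at the height I worked out for flush; the hand-in returned no verdict.

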